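# Point out the rejected specimen for the recording

### The arm

A 6-joint arm with a two-finger parallel gripper is mounted at the origin on the work surface. World frame = base frame: x ahead of the robot, y to its left, z up, the work surface at z = 0. Lengths are in m, angles in rad, forces in N, time in s.
With the tool pointing down it reaches from about 0.35 to 0.975 m from the base axis. Payload 4.9 kg.
Tool frame: the origin (TCP) lies between the finger pads; the fingertips stand 22 mm ahead of it and the grasp point (between the pads) lies 3 mm ahead of it; z points along the fingers, y is the line along which they close (so a half turn about z gives the same grasp; the last joint's range is limited). The gripper opens to 85 mm and grips with 20 to 120 N. Pads are 22 mm wide; open, the fingers measure 114 mm over their backs; the gripper's body (76 mm by 85 mm) begins 54 mm behind the grasp point. The pads swing forward as they close: fully open they stand 13 mm farther back than shut.
Start: joints at [-1.356, 0.053, 1.613, -0, 1.476, -0.119], TCP at [0.205, -0.59, 0.228] pointing down, gripper open.
Joint ranges: [-3.01, 3.01], [-1.01, 2.22], [0.06, 2.58], [-1.02, 4.17], [0.09, 2.62], [-3.14, 3.14]. Speed limits (rad/s): [2.57, 2.57, 3.14, 3.14, 3.14, 3.14].

### API

Orientations are given as a unit quaternion [w, x, y, z].
In Python, from plant import state, grab_frame, get_calibration, job_done, recognise, regions_of gives the robot as it stands.
- The arm moves only by the tool apply_moves, never from a script. Its argument "targets" is a list of rows, each an object with "translation": the shift along the tool's x, y, z normalised to -1 to 1, where 1 is 100 mm, a list of three; "twist": the turn about the tool's z normalised to -1 to 1, where 1 is 0.1 rad; "hand": the opening, from 0 (shut) to 1 (fully open). A call has 1 to 8 rows; each row shifts and turns the commanded pose from where the row before left it, along the tool's axes as they then stand; what a row does not reach is not made up. A row lasts 1/10 s, in which the tool goes at most 50 mm and 8.59 degrees, less where a joint would pass 70% of its speed; a pose out of reach is approached as far as the arm can. A call with a number of a shift or a turn outside -1 to 1 is refused whole. A call with a gripper value outside its range is refused whole. The fingers move at their own pace and stop on an object; the grip force is fixed at half the most. Time passes only in rows, so rows that do not move let the fingers close. It gives the time, the measured TCP pose, the force, the opening and the grip force at its end, in the units of the state.
- state(): the state, without advancing time (a new reading comes with each control period).
- grab_frame(name): name is "side" or "top"; returns the picture (384x512x3 uint8, red, green, blue); there is no depth.
- get_calibration(name): a dict with "camera_matrix" (3x3 intrinsics, pixels), "pose" (4x4, takes a point from camera to world coordinates). Camera axes: x right, y up, looking along -z (the intrinsics and any distortion apply to the point x, -y, -z); pixel columns grow to the right and rows downward; lengths in m; the calibration is good to about 2 mm. A picture is of the moment at which its call begins. get_calibration takes no time and is no camera call.
- job_done(): hands the job in; it is judged then, once.
Trained networks look in the newest picture that a camera, given by its name, has taken for a name from the list of things; names that differ only in an ending like _2 or _b are one class to them, and where a whole thing is asked for, a point or a joint stands for the part that bears it (a point fixed in the world has none). Each returns a list of dicts, best first, with "score" (0 to 1); they miss things now and then, are a little off and sometimes report something else, mostly with a low value. They report only what shows in the picture. A call takes as long as a camera call. They do not tell look-alikes from the thing itself.
- recognise(camera, query): "point" ([x, y, z] in m, in world coordinates, good to about 4 mm: the middle of the surface that is visible of it).
- regions_of(camera, query): "pixels" (384x512 bool, what is visible of it).
The state is a dict: "time": time; "joint_pos": joint angles; "joint_vel": joint speeds; "joint_efforts": joint torques, N m; "tool_pos": TCP position; "tool_rot": TCP orientation; "contact_force": force on the tool from outside, world axes, zero at the start; "ft_torque": the same for the moment, N m; "gripper_width": opening from 0.0 (shut) to 1.0 (fully open); "grasp_force": force on a finger pad.
Only numpy, scipy, OpenCV 4.12 (cv2) and the standard library are available. Lean on these libraries where they do the work, as an engineer would, in place of code of your own. Each camera call takes 0.05 s, during which the arm holds its last target. There are 200 camera calls.

### The job

Press the green button down to start the bench recording, then show the camera which specimen is rejected: point down at the blue specimen mount, with the fingertips two or three centimetres above the middle of it and not touching it, and stay there for two seconds; then press the red button down to stop the recording and move clear. Do not touch, shift or lift any of the mounts, do not come down over any of the other mounts on the way, and leave the bottle, dish and eyepiece where they stand.

Things in the scene. Friction and masses are not known exactly. Their poses are not given: they have to be found in the camera images.
- blue_mount_top (a point): centre of the top face of the blue resin specimen mount: a loose upright cylinder, 32 mm across, 24 mm tall, about 45 g, blue resin with a small bright metal inlay (11 x 7 mm) in its top; z up. It stands in one cell of the tray; its top is about 28 mm above the work surface. This is the one to point at
- black_mount_top (a point): centre of the top face of the black resin specimen mount: a loose upright cylinder, 32 mm across, 24 mm tall, about 45 g, black resin with a small bright metal inlay (11 x 7 mm) in its top; z up. It stands in one cell of the tray; its top is about 28 mm above the work surface
- white_mount_top (a point): centre of the top face of the white resin specimen mount: a loose upright cylinder, 32 mm across, 24 mm tall, about 45 g, white resin with a small bright metal inlay (11 x 7 mm) in its top; z up. It stands in one cell of the tray; its top is about 28 mm above the work surface
- orange_mount_top (a point): centre of the top face of the orange resin specimen mount: a loose upright cylinder, 32 mm across, 24 mm tall, about 45 g, orange resin with a small bright metal inlay (11 x 7 mm) in its top; z up. It stands in one cell of the tray; its top is about 28 mm above the work surface
- green_mount_top (a point): centre of the top face of the green resin specimen mount: a loose upright cylinder, 32 mm across, 24 mm tall, about 45 g, green resin with a small bright metal inlay (11 x 7 mm) in its top; z up. It stands in one cell of the tray; its top is about 28 mm above the work surface
- tray: grey metal tray fixed to the work surface, 160 (x) x 230 (y) mm, walls 16 mm high, floor 4 mm thick, thin dividers making 2 x 3 cells about 75 mm apart, five of which hold one mount each; origin under its centre, z up
- start_button_top (a point): centre of the top face of the round green push button that starts the recording: 36 mm across, about 63 mm above the work surface, in the middle of a grey box of 80 x 80 mm, 45 mm high, fixed to the work surface; it is pressed straight down
- start_button (a joint): travel of the green start button: 0 m up, 0.006 m fully down. A spring lifts it again: it begins to move at about 1.5 N and is fully down at about 5 N
- stop_button_top (a point): centre of the top face of the round red push button that stops the recording: 36 mm across, about 63 mm above the work surface, in the middle of a grey box of 80 x 80 mm, 45 mm high, fixed to the work surface; it is pressed straight down
- stop_button (a joint): travel of the red stop button: 0 m up, 0.006 m fully down. A spring lifts it again: it begins to move at about 1.5 N and is fully down at about 5 N
- bottle: loose white plastic bottle, 60 mm across, about 150 mm tall, blue cap, standing beyond the button boxes; origin in its underside
- dish: loose shallow dish, clear or whitish, 90 mm across, 18 mm high, left of the tray; origin in its underside
- eyepiece: loose silver-grey microscope eyepiece with a black top band, standing upright, 48 mm across, 75 mm tall, left of the tray; origin in its underside
- blue_mount: the blue mount itself; origin in the middle of its underside, z up
- black_mount: the black mount itself; origin in the middle of its underside, z up
- white_mount: the white mount itself; origin in the middle of its underside, z up
- orange_mount: the orange mount itself; origin in the middle of its underside, z up
- green_mount: the green mount itself; origin in the middle of its underside, z up
Things that resemble listed ones, but are neither listed nor needed, are in the scene too. Leave any brown, purple or yellow look-alike of the part that bears start_button_top alone.

How it is judged:
On the way, in this order (a step that is already met when the one before it is completed fails the run):
1. the green button is pressed down (at least 4 of its 6 mm) (value of joint start_button above 0.004 m), for 0.05 s.
2. the fingers point at the blue mount: the grasp point within 20 mm of its axis and 22 to 75 mm above its top, so that the fingertips are some 5 to 55 mm above it, for 1.6 s without a break (horizontal distance between the grasp point and blue_mount_top below 0.02 m and z of the grasp point in the frame of blue_mount_top between 0.022 and 0.075 m), for 1.6 s.
3. the red button is pressed down (at least 4 of its 6 mm) (value of joint stop_button above 0.004 m), for 0.05 s.
At the end, for the whole second after the job is handed in: both buttons are up again (under 2 mm down); all five mounts stand upright and at rest within 6 mm of where they began; bottle, dish and eyepiece are within 20 mm of where they began (value of joint each of start_button, stop_button below 0.002 m and distance of each of blue_mount_top, black_mount_top, white_mount_top, orange_mount_top, green_mount_top from where it was at the start of the episode below 0.006 m and angle between each of blue_mount_top, black_mount_top, white_mount_top, orange_mount_top, green_mount_top's own z axis and vertical below 0.1 rad and linear speed of each of blue_mount, black_mount, white_mount, orange_mount, green_mount below 0.02 m/s and distance of each of bottle, dish, eyepiece from where it was at the start of the episode below 0.02 m); the robot touches nothing.
It fails at once if the robot touches a mount (over 0.3 N) (contact force between any of the fingers, the arm and blue_mount above 0.3 N or contact force between any of the fingers, the arm and black_mount above 0.3 N or contact force between any of the fingers, the arm and white_mount above 0.3 N or contact force between any of the fingers, the arm and orange_mount above 0.3 N or contact force between any of the fingers, the arm and green_mount above 0.3 N).
It fails at once if a mount is shifted or lifted by more than 6 mm (distance of any of blue_mount_top, black_mount_top, white_mount_top, orange_mount_top, green_mount_top from where it was at the start of the episode above 0.006 m).
It fails at once if the fingers come down over another mount (grasp point within 16 mm of its axis and less than 60 mm above its top) ((horizontal distance between the grasp point and black_mount_top below 0.016 m and z of the grasp point in the frame of black_mount_top below 0.06 m) or (horizontal distance between the grasp point and white_mount_top below 0.016 m and z of the grasp point in the frame of white_mount_top below 0.06 m) or (horizontal distance between the grasp point and orange_mount_top below 0.016 m and z of the grasp point in the frame of orange_mount_top below 0.06 m) or (horizontal distance between the grasp point and green_mount_top below 0.016 m and z of the grasp point in the frame of green_mount_top below 0.06 m)).
It fails at once if bottle, dish or eyepiece is shifted by more than 20 mm (distance of any of bottle, dish, eyepiece from where it was at the start of the episode above 0.02 m).
It also fails if it takes over 48 s, if anything falls off the work surface, if the arm or the gripper's body presses on something with over 40 N, if the wrist force passes 120 N, or if a joint passes its speed limit or range.

## Working session

There is one attempt and no reset: what is moved stays moved. The work goes in short steps, Python scripts to look and compute and a tool call to move; the robot and the scene stay as the last step left them, time stands still between calls to the robot, and variables do not carry over. Pictures are saved under pics/ and viewed, at most 10 in all, crops included, and the job is handed in when it is done.

Besides the shell and the picture viewer there is one more tool, called after "Request:" by a JSON object that holds its "api" and its "payload", one argument or row to a line. apply_moves: Moves the arm, as the interface text tells. Its arguments: {"type":"object","properties":{"targets":{"type":"array"}},"required":["targets"]}

```bash
mkdir -p pics; python3 - <<'E'
from plant import *
import cv2,numpy as np
s=state();print(s['time'],s['tool_pos'],s['tool_rot'],s['gripper_width'])
for c in('top','side'):
    cv2.imwrite(f'pics/{c}0.png',grab_frame(c)[:,:,::-1])
    for q in ['start_button_top','stop_button_top','blue_mount_top','black_mount_top','white_mount_top','orange_mount_top','green_mount_top','bottle','dish','eyepiece']:
        print(c,q,[(np.round(d['point'],3).tolist(),round(d['score'],2)) for d in recognise(c,q)][:4])
E
```

```text
0.0 [ 0.20465461 -0.58987346  0.22664119] [-1.04132477e-03  9.86100511e-01  1.66146608e-01 -5.35426027e-05] 0.9990905288946601
top start_button_top [([0.475, -0.174, 0.066], 0.53), ([0.32, -0.13, 0.064], 0.53), ([0.337, -0.284, 0.067], 0.51), ([0.621, -0.305, 0.069], 0.5)]
top stop_button_top [([0.476, -0.353, 0.067], 0.53)]
top blue_mount_top [([0.495, 0.083, 0.027], 0.65)]
top black_mount_top [([0.568, 0.058, 0.028], 0.54)]
top white_mount_top []
top orange_mount_top [([0.467, 0.017, 0.026], 0.46)]
top green_mount_top [([0.52, 0.152, 0.03], 0.6)]
top bottle [([0.698, -0.181, 0.101], 0.87), ([0.476, -0.349, 0.066], 0.22)]
top dish [([0.451, 0.384, 0.008], 0.85)]
top eyepiece [([0.616, 0.367, 0.074], 0.91)]
side start_button_top [([0.331, -0.276, 0.067], 0.68), ([0.622, -0.303, 0.066], 0.59), ([0.474, -0.17, 0.066], 0.58)]
side stop_button_top [([0.49, 0.086, 0.03], 0.59), ([0.475, -0.345, 0.067], 0.41)]
side blue_mount_top [([0.489, 0.082, 0.029], 0.46)]
side black_mount_top [([0.563, 0.072, 0.024], 0.45), ([0.519, 0.157, 0.032], 0.29)]
side white_mount_top [([0.471, -0.17, 0.062], 0.16)]
side orange_mount_top []
side green_mount_top [([0.52, 0.158, 0.026], 0.55)]
side bottle [([0.7, -0.165, 0.078], 0.68)]
side dish [([0.456, 0.379, 0.004], 0.72), ([0.474, -0.348, 0.069], 0.62)]
side eyepiece [([0.607, 0.374, 0.074], 0.68)]
```

View pics/top0.png

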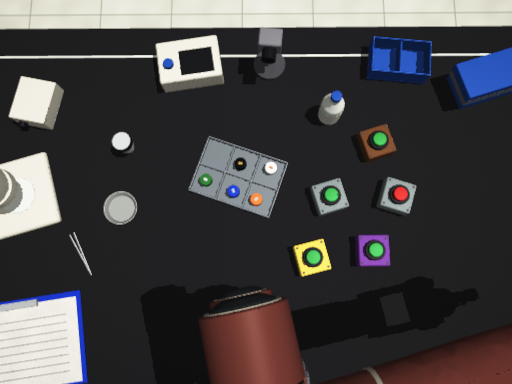

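View pics/side0.png

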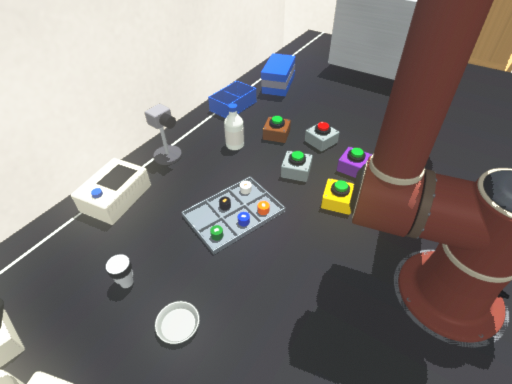

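The top view shows the grey-boxed green button at (331,195), the red one at (401,194) and the blue mount at (233,191). The brown, yellow and purple boxes are look-alikes. The network points for these three agree with both views. I'll refine them by colour and plane intersection.

```bash
cat > h.py <<'E'
from plant import *
import cv2,numpy as np
from scipy.spatial.transform import Rotation as R
def pix2w(c,u,v,z):
    k=get_calibration(c);K=np.array(k['camera_matrix']);P=np.array(k['pose'])
    d=np.linalg.inv(K)@[u,v,1];d=P[:3,:3]@[d[0],-d[1],-d[2]]
    return P[:3,3]+d*(z-P[2,3])/d[2]
def delta(t):
    s=state();q=np.array(s['tool_rot'])
    d=R.from_quat(np.r_[q[1:],q[0]]).inv().apply(np.array(t)-s['tool_pos'])
    print('pos',np.round(s['tool_pos'],4),'delta/100mm',np.round(d*10,3),'F',np.round(s['contact_force'],1),'t',s['time'],'w',round(s['gripper_width'],2))
E
python3 - <<'E'
from h import *
for c,pts in (('top',{'start':(331,195,.063),'stop':(401,194,.063),'blue':(233,191,.028),'orange':(256,200,.028),'black':(241,164,.028),'white':(271,168,.028)}),('side',{'start':(298,157,.063),'stop':(323,128,.063),'blue':(243,217,.028)})):
    im=cv2.imread(f'pics/{c}0.png');hsv=cv2.cvtColor(im,cv2.COLOR_BGR2HSV)
    for n,(u,v,z) in pts.items():
        h,s,_=[hsv[...,i].astype(int) for i in range(3)]
        m=(s>120)&(hsv[...,2]>90)
        if n in('black','white'): uu,vv=u,v;k=0
        else:
            hue={'start':60,'stop':0,'blue':120,'orange':10}[n]
            m&=abs((h-hue+90)%180-90)<15
            w=np.zeros_like(m);w[v-13:v+14,u-13:u+14]=1
            vv,uu=np.nonzero(m&w);k=len(vv);uu=(uu.min()+uu.max())/2;vv=(vv.min()+vv.max())/2
        print(c,n,k,uu,vv,np.round(pix2w(c,uu,vv,z),4))
delta([.475,-.172,.2])
E
```

```text
top start 155 331.5 194.5 [ 0.476  -0.1771  0.063 ]
top stop 163 400.5 193.5 [ 0.4776 -0.3543  0.063 ]
top blue 107 233.0 191.0 [0.4924 0.0782 0.028 ]
top orange 109 255.5 199.0 [0.4707 0.0186 0.028 ]
top black 0 241 164 [0.5656 0.0571 0.028 ]
top white 0 271 168 [ 0.5542 -0.0231  0.028 ]
side start 102 297.0 155.5 [ 0.474  -0.1723  0.063 ]
side stop 90 323.0 126.0 [ 0.4751 -0.3502  0.063 ]
side blue 132 243.5 219.0 [0.4854 0.0884 0.028 ]
pos [ 0.2048 -0.5905  0.2279] delta/100mm [ 3.924 -3.068  0.279] F [ 0.2 -0.1 -0.1] t 1.1 w 1.0
```

Request:
{"api": "apply_moves", "payload": {
  "targets": [
    {"translation": [0.2,-0.15,0.02],"twist": 0,"hand": 0},
    {"translation": [0.33,-0.26,0.02],"twist": 0,"hand": 0},
    {"translation": [0.33,-0.26,0.02],"twist": 0,"hand": 0},
    {"translation": [0.33,-0.26,0.02],"twist": 0,"hand": 0},
    {"translation": [0.33,-0.26,0.02],"twist": 0,"hand": 0},
    {"translation": [0.33,-0.26,0.02],"twist": 0,"hand": 0},
    {"translation": [0.33,-0.26,0.02],"twist": 0,"hand": 0},
    {"translation": [0.33,-0.26,0.02],"twist": 0,"hand": 0}
  ]
}}

```text
time: 1.9
tool_pos: [0.378, -0.3207, 0.2121]
tool_rot: [0.0, 0.986, 0.166, 0.0]
contact_force: [0.0, -0.6, -0.1]
gripper_width: 0.0
grasp_force: 0.0
```

Request:
{"api": "apply_moves", "payload": {
  "targets": [
    {"translation": [0.33,-0.26,0.02],"twist": 0,"hand": 0},
    {"translation": [0.33,-0.26,0.02],"twist": 0,"hand": 0},
    {"translation": [0.33,-0.26,0.02],"twist": 0,"hand": 0},
    {"translation": [0.33,-0.26,0.02],"twist": 0,"hand": 0},
    {"translation": [0.1,-0.06,0.02],"twist": 0,"hand": 0},
    {"translation": [0,0,0],"twist": 0,"hand": 0},
    {"translation": [0,0,0],"twist": 0,"hand": 0}
  ]
}}

```text
time: 2.6
tool_pos: [0.4752, -0.1723, 0.2019]
tool_rot: [0.0, 0.986, 0.166, -0.0]
contact_force: [-0.8, 0.0, -0.1]
gripper_width: 0.001
grasp_force: 0.0
```

```bash
python3 -c "
from h import *
delta([.475,-.173,.095])
cv2.imwrite('pics/s1.png',grab_frame('side')[80:280,180:420,::-1].repeat(2,0).repeat(2,1))"
```

```text
pos [ 0.4752 -0.1723  0.2019] delta/100mm [-0.003  0.006  1.069] F [-0.8  0.  -0.1] t 2.6 w 0.0
```

View pics/s1.png

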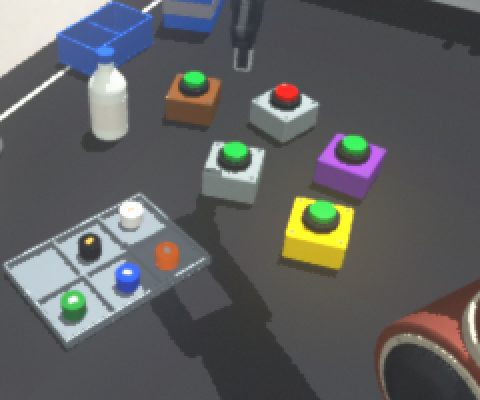

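The crop shows the closed fingertips at about (243,68), straight above the grey-boxed green button at (235,150). Next I descend and press.

Request:
{"api": "apply_moves", "payload": {
  "targets": [
    {"translation": [0,0,0.3],"twist": 0,"hand": 0},
    {"translation": [0,0,0.4],"twist": 0,"hand": 0},
    {"translation": [0,0,0.3],"twist": 0,"hand": 0},
    {"translation": [0,0,0.1],"twist": 0,"hand": 0},
    {"translation": [0,0,0.05],"twist": 0,"hand": 0},
    {"translation": [0,0,0.03],"twist": 0,"hand": 0},
    {"translation": [0,0,0],"twist": 0,"hand": 0}
  ]
}}

```text
time: 3.35
tool_pos: [0.4763, -0.1725, 0.0854]
tool_rot: [0.001, 0.986, 0.166, 0.001]
contact_force: [0.3, 0.1, 0.4]
gripper_width: 0.001
grasp_force: 0.0
```

Request:
{"api": "apply_moves", "payload": {
  "targets": [
    {"translation": [0,0,0.02],"twist": 0,"hand": 0},
    {"translation": [0,0,0.02],"twist": 0,"hand": 0},
    {"translation": [0,0,0.02],"twist": 0,"hand": 0},
    {"translation": [0,0,0],"twist": 0,"hand": 0}
  ]
}}

```text
time: 3.75
tool_pos: [0.4754, -0.1715, 0.0777]
tool_rot: [-0.0, 0.986, 0.166, -0.0]
contact_force: [0.4, 0.4, 0.8]
gripper_width: -0.001
grasp_force: 0.0
```

Request:
{"api": "apply_moves", "payload": {
  "targets": [
    {"translation": [0,0,0.02],"twist": 0,"hand": 0},
    {"translation": [0,0,0.01],"twist": 0,"hand": 0},
    {"translation": [0,0,0],"twist": 0,"hand": 0}
  ]
}}

```text
time: 4.05
tool_pos: [0.4753, -0.1716, 0.0746]
tool_rot: [-0.0, 0.986, 0.166, -0.0]
contact_force: [0.2, 0.2, 0.3]
gripper_width: -0.0
grasp_force: 0.0
```

```bash
python3 -c "
from h import *
delta([.475,-.173,.095])
a=cv2.resize(grab_frame('side')[110:190,250:350,::-1],None,fx=4,fy=4)
b=cv2.resize(grab_frame('top')[150:230,280:380,::-1],None,fx=4,fy=4)
cv2.imwrite('pics/s2.png',np.hstack([a,b]))"
```

```text
pos [ 0.4753 -0.1716  0.0746] delta/100mm [-0.008  0.012 -0.204] F [0.2 0.2 0.3] t 4.05 w -0.0
```

View pics/s2.png

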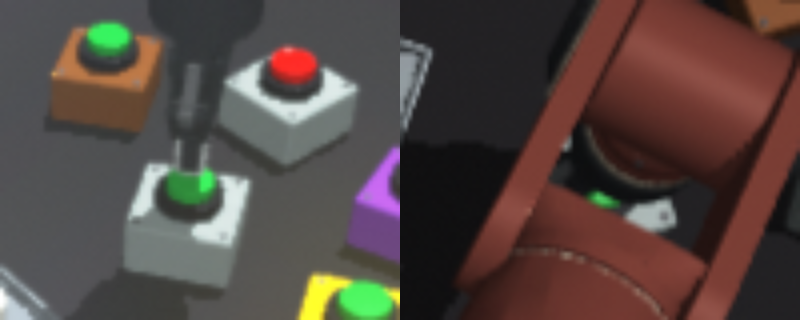

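The tips (left crop, about (190,172)) are over the green cap but seem not to have reached it. I'll keep going down in small steps while watching the force.

Request:
{"api": "apply_moves", "payload": {
  "targets": [
    {"translation": [0,0,0.02],"twist": 0,"hand": 0},
    {"translation": [0,0,0.02],"twist": 0,"hand": 0},
    {"translation": [0,0,0],"twist": 0,"hand": 0}
  ]
}}

```text
time: 4.45
tool_pos: [0.4752, -0.1715, 0.0704]
tool_rot: [-0.0, 0.986, 0.166, -0.0]
contact_force: [0.7, -0.6, 0.9]
gripper_width: 0.003
grasp_force: 0.0
```

Request:
{"api": "apply_moves", "payload": {
  "targets": [
    {"translation": [0,0,0.02],"twist": 0,"hand": 0},
    {"translation": [0,0,0.01],"twist": 0,"hand": 0},
    {"translation": [0,0,0],"twist": 0,"hand": 0}
  ]
}}

```text
time: 4.75
tool_pos: [0.4753, -0.1716, 0.0676]
tool_rot: [-0.0, 0.986, 0.166, -0.0]
contact_force: [0.1, -0.1, -0.1]
gripper_width: 0.002
grasp_force: 0.0
```

```bash
cat >> h.py <<'E'
def proj(c,p):
    k=get_calibration(c);K=np.array(k['camera_matrix']);P=np.array(k['pose'])
    d=P[:3,:3].T@(np.array(p)-P[:3,3]);d=K@[d[0],-d[1],-d[2]];return d[:2]/d[2]
E
python3 -c "
from h import *
delta([.475,-.173,.095])
p=np.array(state()['tool_pos'])
f=grab_frame('side')[:,:,::-1]
a=cv2.resize(f[120:180,260:340],None,fx=10,fy=10,interpolation=cv2.INTER_CUBIC)
for dz in(0,.022):
    u=proj('side',p-[0,0,dz]);print(dz,u);cv2.circle(a,tuple(int(x) for x in (u-[260,120]+.5)*10),5,(255,0,255),1)
for z in(.057,.063):print(z,proj('side',[.475,-.1725,z]))
print(np.round(get_calibration('side')['pose'],2))
cv2.imwrite('pics/s3.png',a)"
```

```text
pos [ 0.4753 -0.1716  0.0676] delta/100mm [-0.008  0.012 -0.274] F [ 0.1 -0.1 -0.1] t 4.75 w 0.0
0 [296.59118786 154.24241448]
0.022 [296.05835127 160.08338532]
0.057 [296.57740681 156.95763414]
0.063 [296.72433936 155.35748243]
[[-0.83  0.37 -0.4   0.13]
 [-0.55 -0.59  0.59  0.56]
 [-0.01  0.72  0.7   0.71]
 [ 0.    0.    0.    1.  ]]
```

View pics/s3.png

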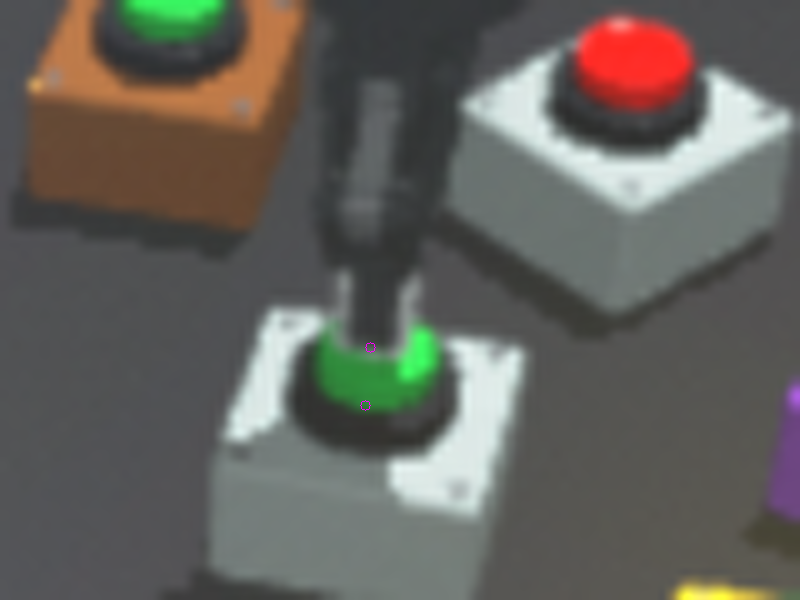

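The tips (bottom edge at about (370,352)) are still just at or above the cap and the cap isn't down. The tips look about 20 mm higher than the nominal geometry puts them. I'll keep creeping down with the force check.

Request:
{"api": "apply_moves", "payload": {
  "targets": [
    {"translation": [0,0,0.02],"twist": 0,"hand": 0},
    {"translation": [0,0,0.02],"twist": 0,"hand": 0},
    {"translation": [0,0,0],"twist": 0,"hand": 0}
  ]
}}

```text
time: 5.1
tool_pos: [0.4755, -0.1716, 0.0637]
tool_rot: [-0.0, 0.986, 0.166, -0.0]
contact_force: [-0.2, 0.8, 0.4]
gripper_width: -0.002
grasp_force: 0.0
```

Request:
{"api": "apply_moves", "payload": {
  "targets": [
    {"translation": [0,0,0.02],"twist": 0,"hand": 0},
    {"translation": [0,0,0.02],"twist": 0,"hand": 0},
    {"translation": [0,0,0],"twist": 0,"hand": 0}
  ]
}}

```text
time: 5.4
tool_pos: [0.4756, -0.1717, 0.0601]
tool_rot: [0.0, 0.986, 0.166, 0.0]
contact_force: [-1.1, 0.5, 3.4]
gripper_width: 0.003
grasp_force: 1.7
```

Contact at last: 3.4 N at TCP z ≈ 0.060, so the effective tip is at about the reported TCP height. I'll press on to at least 5 N.

Request:
{"api": "apply_moves", "payload": {
  "targets": [
    {"translation": [0,0,0.02],"twist": 0,"hand": 0},
    {"translation": [0,0,0.01],"twist": 0,"hand": 0},
    {"translation": [0,0,0],"twist": 0,"hand": 0}
  ]
}}

```text
time: 5.7
tool_pos: [0.4757, -0.1718, 0.0576]
tool_rot: [0.0, 0.986, 0.166, 0.0]
contact_force: [-2.6, 1.2, 6.9]
gripper_width: -0.001
grasp_force: 3.6
```

Request:
{"api": "apply_moves", "payload": {
  "targets": [
    {"translation": [0,0,0.02],"twist": 0,"hand": 0},
    {"translation": [0,0,0.0],"twist": 0,"hand": 0}
  ]
}}

```text
time: 5.9
tool_pos: [0.4758, -0.1718, 0.0574]
tool_rot: [-0.0, 0.986, 0.166, -0.0]
contact_force: [-7.9, 3.4, 17.7]
gripper_width: 0.004
grasp_force: 9.1
```

```bash
python3 -c "
from h import *
delta([.475,-.173,.095])
f=grab_frame('side')[:,:,::-1]
a=cv2.resize(f[120:180,260:340],None,fx=10,fy=10,interpolation=cv2.INTER_CUBIC)
cv2.imwrite('pics/s4.png',a)"
```

```text
pos [ 0.4758 -0.1718  0.0574] delta/100mm [-0.012  0.008 -0.376] F [-7.9  3.4 17.7] t 5.9 w 0.0
```

View pics/s4.png

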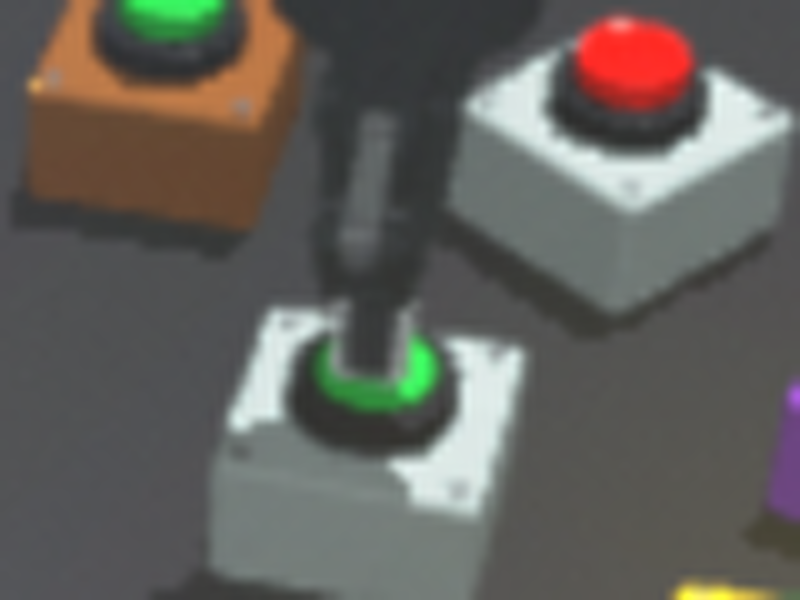

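The cap is clearly pushed in and bottomed at 17.7 N, with the tip centred on it at (370,370). Now I lift and go over to the blue mount.

Request:
{"api": "apply_moves", "payload": {
  "targets": [
    {"translation": [0,0,-0.2],"twist": 0,"hand": 0},
    {"translation": [0,0,-0.4],"twist": 0,"hand": 0},
    {"translation": [0,0,-0.4],"twist": 0,"hand": 0},
    {"translation": [0,0,-0.4],"twist": 0,"hand": 0},
    {"translation": [0.1,-0.24,0],"twist": 0,"hand": 0},
    {"translation": [0.14,-0.34,0],"twist": 0,"hand": 0},
    {"translation": [0.14,-0.34,0],"twist": 0,"hand": 0},
    {"translation": [0.14,-0.34,0],"twist": 0,"hand": 0}
  ]
}}

```text
time: 6.75
tool_pos: [0.4831, -0.0344, 0.1944]
tool_rot: [-0.0, 0.986, 0.166, 0.0]
contact_force: [0.1, -0.1, -0.3]
gripper_width: 0.001
grasp_force: 0.0
```

Request:
{"api": "apply_moves", "payload": {
  "targets": [
    {"translation": [0.14,-0.34,0],"twist": 0,"hand": 0},
    {"translation": [0.14,-0.34,0],"twist": 0,"hand": 0},
    {"translation": [0.14,-0.34,0],"twist": 0,"hand": 0},
    {"translation": [0.04,-0.08,0],"twist": 0,"hand": 0},
    {"translation": [0,0,0],"twist": 0,"hand": 0},
    {"translation": [0,0,0],"twist": 0,"hand": 0}
  ]
}}

```text
time: 7.35
tool_pos: [0.4907, 0.0827, 0.1945]
tool_rot: [0.0, 0.986, 0.166, -0.0]
contact_force: [0.5, -0.3, 0.3]
gripper_width: -0.002
grasp_force: 0.0
```

```bash
python3 -c "
from h import *
delta([.491,.083,.060])"
```

```text
pos [0.4907 0.0827 0.1945] delta/100mm [ 0.005 -0.002  1.345] F [ 0.5 -0.3  0.3] t 7.35 w -0.0
```

Coming down halfway and looking before going lower.

Request:
{"api": "apply_moves", "payload": {
  "targets": [
    {"translation": [0,0,0.3],"twist": 0,"hand": 0},
    {"translation": [0,0,0.4],"twist": 0,"hand": 0},
    {"translation": [0,0,0.3],"twist": 0,"hand": 0},
    {"translation": [0,0,0.15],"twist": 0,"hand": 0},
    {"translation": [0,0,0],"twist": 0,"hand": 0},
    {"translation": [0,0,0],"twist": 0,"hand": 0}
  ]
}}

```text
time: 7.95
tool_pos: [0.4917, 0.0828, 0.081]
tool_rot: [0.0, 0.986, 0.166, 0.001]
contact_force: [-0.3, -0.4, 0.5]
gripper_width: -0.003
grasp_force: 0.0
```

```bash
python3 -c "
from h import *
delta([.491,.083,.060])
p=np.array(state()['tool_pos'])
f=grab_frame('side')[:,:,::-1]
a=cv2.resize(f[175:245,190:290],None,fx=8,fy=8,interpolation=cv2.INTER_CUBIC)
for dz in(0,.022):
    u=proj('side',p-[0,0,dz]);print((u-[190,175]+.5)*8)
    cv2.circle(a,tuple(int(x) for x in (u-[190,175]+.5)*8),4,(255,0,255),1)
cv2.imwrite('pics/s5.png',a)"
```

```text
pos [0.4917 0.0828 0.081 ] delta/100mm [-0.006 -0.004  0.21 ] F [-0.3 -0.4  0.5] t 7.95 w -0.0
[419.6258746  223.33204201]
[422.26259923 271.52727794]
```

View pics/s5.png

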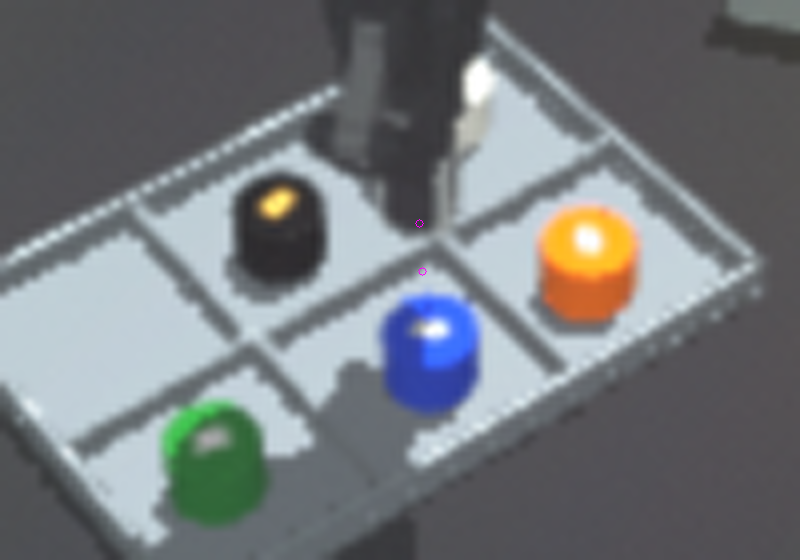

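The tip bottom is at (412,235), directly above the blue top at (431,330) and consistent with the TCP projection. No other mount is beneath it. Next I go down to tips about 3 cm above the mount and hold for more than 2 s.

Request:
{"api": "apply_moves", "payload": {
  "targets": [
    {"translation": [0,0,0.1],"twist": 0,"hand": 0},
    {"translation": [0,0,0.1],"twist": 0,"hand": 0},
    {"translation": [0,0,0.02],"twist": 0,"hand": 0},
    {"translation": [0,0,0],"twist": 0,"hand": 0},
    {"translation": [0,0,0],"twist": 0,"hand": 0},
    {"translation": [0,0,0],"twist": 0,"hand": 0},
    {"translation": [0,0,0],"twist": 0,"hand": 0},
    {"translation": [0,0,0],"twist": 0,"hand": 0}
  ]
}}

```text
time: 8.8
tool_pos: [0.4909, 0.0834, 0.0582]
tool_rot: [0.0, 0.986, 0.166, 0.0]
contact_force: [0.1, 0.0, 0.7]
gripper_width: 0.002
grasp_force: 0.0
```

```bash
python3 -c "
from h import *
delta([.491,.083,.060])
p=np.array(state()['tool_pos'])
f=grab_frame('side')[:,:,::-1];g=grab_frame('top')[:,:,::-1]
a=cv2.resize(f[185:245,210:270],None,fx=6.6,fy=6.6,interpolation=cv2.INTER_CUBIC)
b=cv2.resize(g[160:220,203:263],None,fx=6.6,fy=6.6,interpolation=cv2.INTER_CUBIC)
cv2.imwrite('pics/s6.png',np.hstack([a,b]))"
```

```text
pos [0.4909 0.0834 0.0582] delta/100mm [-0.001  0.004 -0.018] F [0.1 0.  0.7] t 8.8 w 0.0
```

View pics/s6.png

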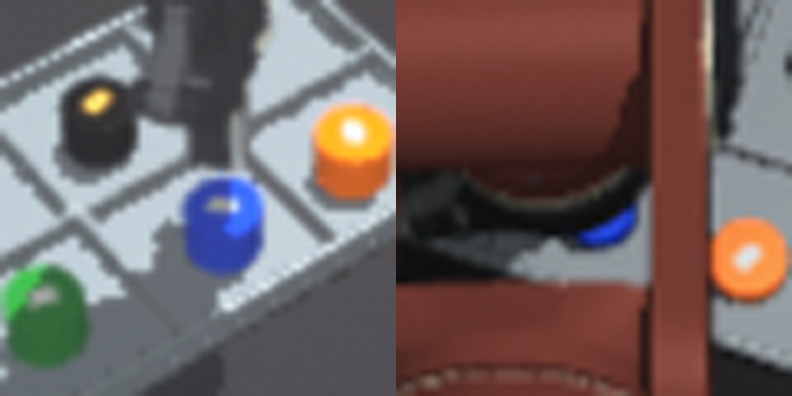

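The tip bottom (left crop, (213,168)) hovers just above the blue top at (224,205), about 2.5–3 cm clear and touching nothing. I hold there.

Request:
{"api": "apply_moves", "payload": {
  "targets": [
    {"translation": [0,0,0],"twist": 0,"hand": 0},
    {"translation": [0,0,0],"twist": 0,"hand": 0},
    {"translation": [0,0,0],"twist": 0,"hand": 0},
    {"translation": [0,0,0],"twist": 0,"hand": 0},
    {"translation": [0,0,0],"twist": 0,"hand": 0},
    {"translation": [0,0,0],"twist": 0,"hand": 0},
    {"translation": [0,0,0],"twist": 0,"hand": 0},
    {"translation": [0,0,0],"twist": 0,"hand": 0}
  ]
}}

```text
time: 9.7
tool_pos: [0.4908, 0.0834, 0.0579]
tool_rot: [0.0, 0.986, 0.166, -0.0]
contact_force: [-0.3, -0.1, 0.7]
gripper_width: 0.001
grasp_force: 0.0
```

Request:
{"api": "apply_moves", "payload": {
  "targets": [
    {"translation": [0,0,0],"twist": 0,"hand": 0},
    {"translation": [0,0,0],"twist": 0,"hand": 0},
    {"translation": [0,0,0],"twist": 0,"hand": 0},
    {"translation": [0,0,0],"twist": 0,"hand": 0},
    {"translation": [0,0,0],"twist": 0,"hand": 0},
    {"translation": [0,0,0],"twist": 0,"hand": 0},
    {"translation": [0,0,0],"twist": 0,"hand": 0},
    {"translation": [0,0,0],"twist": 0,"hand": 0}
  ]
}}

```text
time: 10.5
tool_pos: [0.4907, 0.0834, 0.0579]
tool_rot: [-0.0, 0.986, 0.166, -0.0]
contact_force: [-0.4, -1.3, 0.0]
gripper_width: -0.003
grasp_force: 0.0
```

Request:
{"api": "apply_moves", "payload": {
  "targets": [
    {"translation": [0,0,0],"twist": 0,"hand": 0},
    {"translation": [0,0,0],"twist": 0,"hand": 0},
    {"translation": [0,0,0],"twist": 0,"hand": 0},
    {"translation": [0,0,0],"twist": 0,"hand": 0},
    {"translation": [0,0,-0.3],"twist": 0,"hand": 0},
    {"translation": [0,0,-0.4],"twist": 0,"hand": 0},
    {"translation": [0,0,-0.4],"twist": 0,"hand": 0},
    {"translation": [0,0,-0.3],"twist": 0,"hand": 0}
  ]
}}

```text
time: 11.3
tool_pos: [0.4914, 0.0834, 0.2008]
tool_rot: [0.0, 0.986, 0.166, 0.001]
contact_force: [0.6, 0.8, 0.4]
gripper_width: 0.001
grasp_force: 0.0
```

```bash
python3 -c "
from h import *
delta([.476,-.350,.2])"
```

```text
pos [0.4914 0.0834 0.2008] delta/100mm [-1.566  4.044  0.007] F [0.6 0.8 0.4] t 11.3 w 0.0
```

Request:
{"api": "apply_moves", "payload": {
  "targets": [
    {"translation": [-0.08,0.2,0],"twist": 0,"hand": 0},
    {"translation": [-0.14,0.36,0],"twist": 0,"hand": 0},
    {"translation": [-0.14,0.36,0],"twist": 0,"hand": 0},
    {"translation": [-0.14,0.36,0],"twist": 0,"hand": 0},
    {"translation": [-0.14,0.36,0],"twist": 0,"hand": 0},
    {"translation": [-0.14,0.36,0],"twist": 0,"hand": 0},
    {"translation": [-0.14,0.36,0],"twist": 0,"hand": 0},
    {"translation": [-0.14,0.36,0],"twist": 0,"hand": 0}
  ]
}}

```text
time: 12.1
tool_pos: [0.4794, -0.2099, 0.198]
tool_rot: [0.0, 0.986, 0.166, 0.0]
contact_force: [0.5, -0.3, 0.6]
gripper_width: 0.004
grasp_force: 0.0
```

Request:
{"api": "apply_moves", "payload": {
  "targets": [
    {"translation": [-0.14,0.36,0],"twist": 0,"hand": 0},
    {"translation": [-0.14,0.36,0],"twist": 0,"hand": 0},
    {"translation": [-0.14,0.36,0],"twist": 0,"hand": 0},
    {"translation": [-0.09,0.24,0],"twist": 0,"hand": 0},
    {"translation": [0,0,0],"twist": 0,"hand": 0},
    {"translation": [0,0,0],"twist": 0,"hand": 0}
  ]
}}

```text
time: 12.7
tool_pos: [0.4746, -0.3497, 0.1975]
tool_rot: [-0.001, 0.986, 0.166, -0.0]
contact_force: [0.3, 0.2, 0.1]
gripper_width: 0.003
grasp_force: 0.0
```

```bash
python3 -c "
from h import *
delta([.476,-.350,.075])"
```

```text
pos [ 0.4746 -0.3497  0.1975] delta/100mm [0.013 0.008 1.225] F [0.3 0.2 0.1] t 12.7 w 0.0
```

Request:
{"api": "apply_moves", "payload": {
  "targets": [
    {"translation": [0,0,0.3],"twist": 0,"hand": 0},
    {"translation": [0,0,0.4],"twist": 0,"hand": 0},
    {"translation": [0,0,0.3],"twist": 0,"hand": 0},
    {"translation": [0,0,0.2],"twist": 0,"hand": 0},
    {"translation": [0,0,0.07],"twist": 0,"hand": 0},
    {"translation": [0,0,0.03],"twist": 0,"hand": 0},
    {"translation": [0,0,0.03],"twist": 0,"hand": 0},
    {"translation": [0,0,0],"twist": 0,"hand": 0}
  ]
}}

```text
time: 13.5
tool_pos: [0.4755, -0.35, 0.0661]
tool_rot: [0.001, 0.986, 0.166, 0.001]
contact_force: [-0.0, 0.2, -0.3]
gripper_width: -0.0
grasp_force: 0.0
```

Request:
{"api": "apply_moves", "payload": {
  "targets": [
    {"translation": [0,0,0.02],"twist": 0,"hand": 0},
    {"translation": [0,0,0.03],"twist": 0,"hand": 0},
    {"translation": [0,0,0],"twist": 0,"hand": 0}
  ]
}}

```text
time: 13.8
tool_pos: [0.4756, -0.3504, 0.0608]
tool_rot: [0.001, 0.986, 0.166, 0.001]
contact_force: [0.4, 0.1, 2.8]
gripper_width: 0.001
grasp_force: 1.5
```

Request:
{"api": "apply_moves", "payload": {
  "targets": [
    {"translation": [0,0,0.02],"twist": 0,"hand": 0},
    {"translation": [0,0,0.02],"twist": 0,"hand": 0},
    {"translation": [0,0,0.02],"twist": 0,"hand": 0},
    {"translation": [0,0,0],"twist": 0,"hand": 0}
  ]
}}

```text
time: 14.2
tool_pos: [0.4757, -0.3505, 0.0574]
tool_rot: [0.0, 0.986, 0.166, 0.0]
contact_force: [-5.1, 4.3, 18.5]
gripper_width: 0.003
grasp_force: 9.2
```

Bottomed at the same height and force as the green one, so I lift clear.

Request:
{"api": "apply_moves", "payload": {
  "targets": [
    {"translation": [0,0,-0.2],"twist": 0,"hand": 0},
    {"translation": [0,0,-0.4],"twist": 0,"hand": 0},
    {"translation": [0,0,-0.4],"twist": 0,"hand": 0},
    {"translation": [0,0,-0.4],"twist": 0,"hand": 0},
    {"translation": [0,0,-0.2],"twist": 0,"hand": 0},
    {"translation": [0,0,0],"twist": 0,"hand": 0},
    {"translation": [0,0,0],"twist": 0,"hand": 0},
    {"translation": [0,0,0],"twist": 0,"hand": 0}
  ]
}}

```text
time: 15.0
tool_pos: [0.4737, -0.3488, 0.211]
tool_rot: [-0.002, 0.986, 0.166, -0.001]
contact_force: [-0.1, 0.3, -0.3]
gripper_width: 0.002
grasp_force: 0.0
```

```bash
python3 -c "
from h import *
delta([.476,-.350,.2])
cv2.imwrite('pics/end.png',grab_frame('side')[:,:,::-1])"
```

```text
pos [ 0.4737 -0.3488  0.211 ] delta/100mm [0.018 0.019 0.11 ] F [-0.1  0.3 -0.3] t 15.0 w 0.0
```

View pics/end.png

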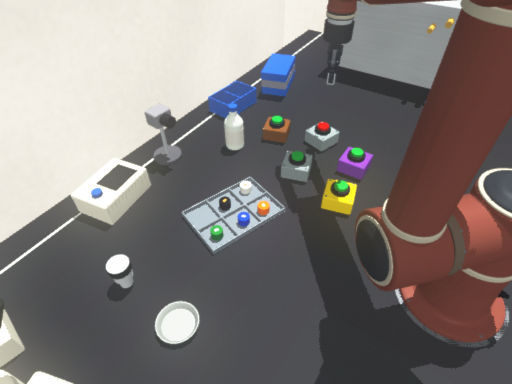

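The arm is clear above the red button (fingers at (332,80)). The mounts, bottle, dish and eyepiece are where they began.

```bash
python3 -c "
from plant import *
print(job_done())"
```

```text
the job is handed in; nothing more can be done
None
```

I pressed the green button down, held the fingertips about 3 cm above the blue mount for over 2 s without touching it, pressed the red button down and lifted clear; the job is handed in, but no verdict came back.

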